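# Close the ball case and fasten its hasp

### The arm

A 6-joint arm with a two-finger parallel gripper is mounted at the origin on the work surface. World frame = base frame: x ahead of the robot, y to its left, z up, the work surface at z = 0. Lengths are in m, angles in rad, forces in N, time in s.
With the tool pointing down it reaches from about 0.3 to 0.85 m from the base axis. Payload 4.2 kg.
Tool frame: the origin (TCP) lies on the centre line of the jaws, within the pads' length; the fingertips stand 19 mm ahead of it and the grasp point (between the pads) is the TCP; z points along the fingers, y is the direction in which the jaws open and shut (so a half turn about z gives the same grasp; the last joint's range is limited). The gripper opens to 91 mm and grips with 3 to 60 N. Pads are 32 mm wide; open, the fingers measure 118 mm over their backs; the gripper's body (76 mm by 178 mm) begins 60 mm behind the grasp point.
Start: joints at [-1.337, 0.32, 1.565, -0, 1.257, -0.02], TCP at [0.144, -0.557, 0.233] pointing down, gripper open.
Joint ranges: [-3.11, 3.11], [-0.84, 2.01], [0.21, 2.61], [-1.34, 4.49], [0.05, 2.63], [-2.56, 2.56]. Speed limits (rad/s): [2.57, 2.57, 3.14, 3.14, 3.14, 3.14].

### API

Orientations are given as a unit quaternion [w, x, y, z].
In Python, from cell import get_obs, snapshot, close_job gives the robot as it stands.
- The arm moves only by the tool step_arm, never from a script. Its argument "targets" is a list that holds one entry, the list of rows, each a list of 7 numbers: the gripper command: -1 is fully open, 1 is shut, values between are in proportion, then the shift along the tool's x, y, z in m, then the turn, a rotation vector about the tool's x, y, z in degrees. A call has 1 to 8 rows; each row is the pose to reach, as a shift and turn from the pose commanded when the call began, along the tool's axes at that moment; what a row does not reach only later rows make up. A row lasts 1/8 s, in which the tool goes at most 62.5 mm and 10.7 degrees, less where a joint would pass 70% of its speed; a pose out of reach is approached as far as the arm can. A call with a gripper value outside its range is refused whole. The fingers move at their own pace and stop on an object; "force" is the grip in N (left out, the last holds). Time passes only in rows, so rows that repeat a pose let the fingers close. It gives the time, the measured TCP pose, the force and the opening at its end, in the units of the state.
- get_obs(): the state, without advancing time (a new reading comes with each control period).
- snapshot(name): name is "side" or "top"; returns a dict with "img" (480x640x3 uint8, blue, green, red), "fov_y" (degrees; the focal length in pixels is half the picture's height over the tangent of half this angle, whatever the lens; pixels are square), "cx", "cy" (the principal point, pixels), "dist" ([k1, k2, p1, p2, k3] as OpenCV has them; the pictures are not rectified), "xyz" and "attitude" of the camera in the world. Camera axes: x right, y up, looking along -z (the intrinsics and any distortion apply to the point x, -y, -z); pixel columns grow to the right and rows downward; lengths in m; the calibration is good to about 2 mm. A picture is of the moment at which its call begins. There is no depth.
- close_job(): hands the job in, once; it reports no verdict.
The state is a dict: "t": time; "joints": joint angles; "qvel": joint speeds; "tau": joint torques, N m; "tcp_pos": TCP position; "orientation": TCP orientation; "force": force on the tool from outside, world axes, zero at the start; "torque": the same for the moment, N m; "width": opening from 0.0 (shut) to 1.0 (fully open).
Only numpy, scipy, OpenCV 4.12 (cv2) and the standard library are available. Lean on these libraries where they do the work, as an engineer would, in place of code of your own. Each camera call takes 0.05 s, during which the arm holds its last target.

### The job

Pack-up time at the control bench: push the orange lid of the ball case fully shut, and only then swing the blue hasp at its front over the brass staple on the lid and press it down flat. Leave the other things on the bench where they are.

Things in the scene. Friction and masses are not known exactly. Their poses are not given: they have to be found in the camera images.
- case: black hard case with an orange lid, fixed to the bench: 160 deep (its x) x 220 wide (its y) x 75 high without the lid; origin at the centre of its underside on the bench, z up, its front (hasp side) looks along its -x. Grey foam with steel balls inside. The hasp's mounting leaf stands 5 mm off the front face, 40 wide
- lid (a joint): angle of the orange lid: 0 = shut flat, grows as its front edge rises; it stays where it is left (stiff hinge). The lid is a slab 160 x 220 x 22, hinged along the case's rear top edge (case x = +80, z = 75, axis along the case's y); shut, its top is 97 above the bench
- hasp (a joint): angle of the blue hasp: 0 = lying flat on the shut lid with the staple through its slot, 1.57 = upright, more = leaning outward off the case's front, at most 2.6; it stays where it is left (stiff hinge)
- hasp_hinge (a point): middle of the hasp's hinge line, at the top of the case's front: case frame (-86, 0, 99); the hinge line runs along the case's y
- hasp_end (a point): middle of the hasp's free end, mid-thickness, 90 from its hinge line. The hasp is a blue-painted steel plate 36 wide, 4 thick, with a slot 12 wide from 30 to 60 from the hinge line, and a solid pad from 60 to 90 to press on
- lid_front (a point): middle of the lid's front upper edge (moves with the lid)
- staple (a point): top of the brass staple, a loop of 6 mm wire 24 long along the case's x, 6 wide, standing 16 above the lid's top, centred 121 in front of the lid's hinge line (moves with the lid)
- screwdriver: loose screwdriver lying beside the case, about 200 long; origin under its middle
- multimeter: loose yellow multimeter, 140 x 70 x 32, lying behind the case; origin at the centre of its underside, long along its x
- adapter: loose black power adapter, 110 x 50 x 32; origin at the centre of its underside
- mug: loose blue mug, 80 across, 90 high; origin at the centre of its underside
- jar: loose clear jar with a white cap, 60 across, 80 high; origin at the centre of its underside
- spool: loose green wire spool, 60 across, 50 high; origin at the centre of its underside
- board: loose green circuit board, 100 x 70 x 6, parts on it up to 18 high; origin at the centre of its underside

How it is judged:
By the outcome, as a careful person would: the job done as asked, in the order asked, and still so for the second after the job is handed in, with the robot touching nothing.
It also fails if it takes over 42 s, if anything falls off the work surface, if the arm or the gripper's body presses on something with over 40 N, if the wrist force passes 120 N, or if a joint passes its speed limit or range.

## Working session

There is one attempt and no reset: what is moved stays moved. The work goes in short steps, Python scripts to look and compute and a tool call to move; the robot and the scene stay as the last step left them, time stands still between calls to the robot, and variables do not carry over. Pictures are saved under pics/ and viewed, and the job is handed in when it is done.

Besides the shell and the picture viewer there is one more tool, called after "Call:" as name(argument=value, ...) on one line, values as JSON. step_arm: Moves the arm, as the interface text tells. Its arguments: {"type":"object","properties":{"targets":{"type":"array","items":{"type":"array","items":{"type":"array","items":{"type":"number"}}}},"force":{"type":"number"}},"required":["targets"]}

```bash
mkdir -p pics; ls
python3 - <<'E'
from cell import *
import cv2
print(get_obs())
for n in("side","top"):
    s=snapshot(n); cv2.imwrite(f"pics/{n}0.png",s["img"]); print({k:v for k,v in s.items() if k!="img"})
E
```

```text
pics
{'t': 0.0, 'joints': array([-1.33698536e+00,  3.20284080e-01,  1.56569786e+00, -9.68355178e-06,
        1.25737569e+00, -1.99946489e-02]), 'qvel': array([-0.00231836, -0.0001828 ,  0.00109876,  0.00046307, -0.00048698,
       -0.00040358]), 'tau': array([-9.27402034e-04, -4.12461054e+01, -2.31967092e+01,  7.25116907e-02,
        4.57060256e-02, -1.46887792e-04]), 'tcp_pos': array([ 0.14426668, -0.55611439,  0.23211743]), 'orientation': array([-8.76962639e-04,  9.91958064e-01,  1.26563902e-01, -9.87443115e-05]), 'force': array([-0.12251982, -0.11076595,  0.61575376]), 'torque': array([-0.01159362, -0.05207272,  0.04856354]), 'width': 1.000462314550642}
{'fov_y': 54.64632494722167, 'cx': 326.5334476934787, 'cy': 231.8009274104867, 'dist': array([-0.01614358,  0.        ,  0.        ,  0.        ,  0.        ]), 'xyz': array([-0.0643178 ,  0.56418595,  0.96488278]), 'attitude': array([-0.3626586 , -0.13330325,  0.33213236,  0.8604633 ])}
{'fov_y': 55.880740914782834, 'cx': 313.34858419852384, 'cy': 245.15443910493929, 'dist': array([-0.04427984,  0.        ,  0.        ,  0.        ,  0.        ]), 'xyz': array([0.31085994, 0.03280656, 1.04950585]), 'attitude': array([-0.7016853 , -0.06095012,  0.07173454,  0.70624145])}
```

View pics/side0.png

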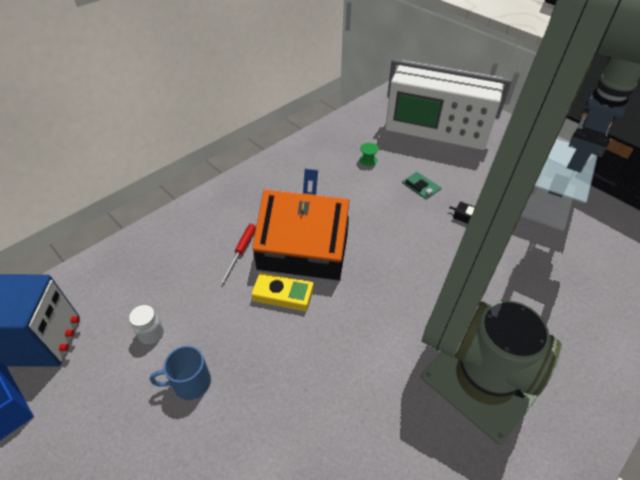

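View pics/top0.png

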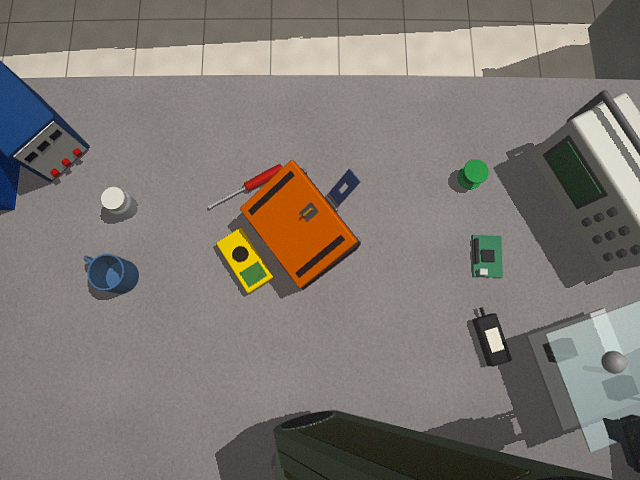

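Side: the case is around (302,228), with the hasp leaning outward at (311,180). Top: the lid is around (300,225), the hasp at (343,188), the screwdriver at (250,187), and the multimeter behind the case at (245,262). Next I'll triangulate.

```bash
cat > h.py <<'E'
import numpy as np, cv2
from cell import *
from scipy.spatial.transform import Rotation as R
def K(s):
    f=240/np.tan(np.radians(s["fov_y"]/2)); return np.array([[f,0,s["cx"]],[0,f,s["cy"]],[0,0,1]])
def rot(s):
    q=s["attitude"]; return R.from_quat([q[1],q[2],q[3],q[0]]).as_matrix()
def ray(s,p):
    u=cv2.undistortPoints(np.array([[p]],float),K(s),s["dist"])[0,0]
    d=rot(s)@np.array([u[0],-u[1],-1]); return s["xyz"],d/np.linalg.norm(d)
def plane(s,p,z):
    o,d=ray(s,p); return o+d*(z-o[2])/d[2]
def tri(a,pa,b,pb):
    o1,d1=ray(a,pa);o2,d2=ray(b,pb)
    A=np.stack([d1,-d2],1); t=np.linalg.lstsq(A,o2-o1,rcond=None)[0]
    x1=o1+t[0]*d1;x2=o2+t[1]*d2
    return (x1+x2)/2,np.linalg.norm(x1-x2)
def proj(s,X):
    c=rot(s).T@(np.asarray(X,float)-s["xyz"]); c=np.array([c[0],-c[1],-c[2]])
    return cv2.projectPoints(c[None],np.zeros(3),np.zeros(3),K(s),s["dist"])[0].ravel()
def crop(s,x0,y0,w,h,k,name):
    im=cv2.resize(s["img"][y0:y0+h,x0:x0+w],None,fx=k,fy=k,interpolation=cv2.INTER_CUBIC); cv2.imwrite(name,im)
def orange(s):
    hsv=cv2.cvtColor(s["img"],cv2.COLOR_BGR2HSV)
    return cv2.inRange(hsv,(4,150,60),(18,255,255))
E
python3 - <<'E'
from h import *
for n,b in(("side",(230,150,150,150)),("top",(195,140,190,160))):
    s=snapshot(n); crop(s,*b,4,f"pics/{n}c.png")
    m=orange(s); m=cv2.morphologyEx(m,cv2.MORPH_CLOSE,np.ones((9,9)))
    c=max(cv2.findContours(m,0,1)[0],key=cv2.contourArea)
    for e in (3,5,8):
        print(n,e,cv2.approxPolyDP(cv2.convexHull(c),e,True)[:,0].tolist())
E
```

```text
side 3 [[264, 190], [347, 199], [341, 260], [255, 251], [254, 231]]
side 5 [[264, 190], [347, 199], [341, 260], [255, 251]]
side 8 [[264, 190], [347, 199], [341, 260], [255, 251]]
top 3 [[291, 160], [357, 240], [301, 287], [240, 209], [253, 180]]
top 5 [[291, 160], [357, 240], [301, 287], [240, 209], [253, 180]]
top 8 [[291, 160], [357, 240], [301, 287], [240, 209], [253, 180]]
```

View pics/sidec.png

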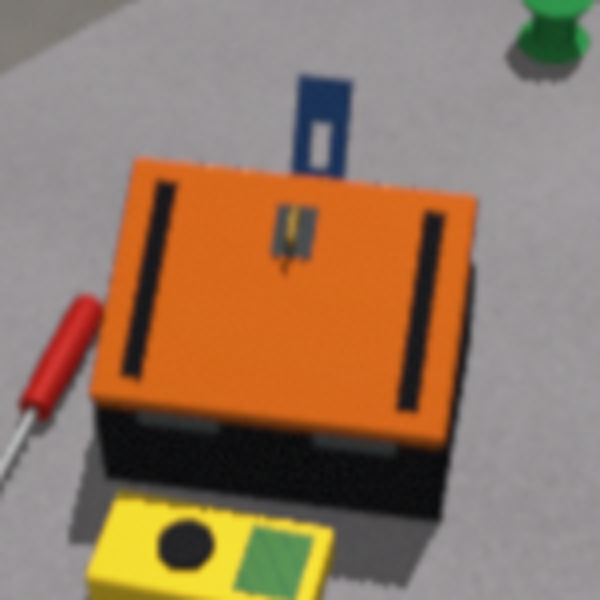

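View pics/topc.png

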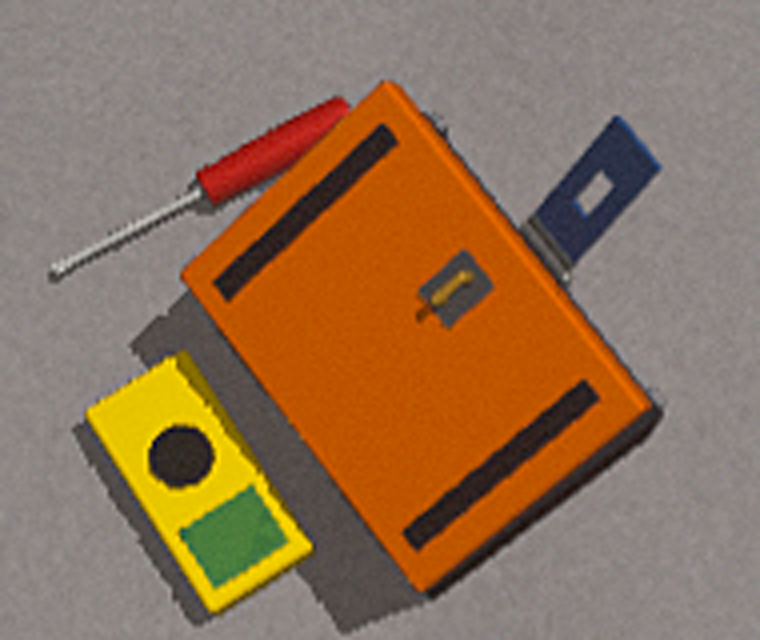

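Run:
```python
from h import *
a=snapshot("top");b=snapshot("side");np.set_printoptions(precision=4,suppress=True)
T=lambda p:np.array(p)/4+[195,140]-.4
S=lambda p:np.array(p)/4+[230,150]-.4
P={}
for n,p,q in [("FL",(385,84),(137,159)),("FR",(645,408),(477,198)),("RR",(418,592),(446,433)),("RL",(183,276),(95,396)),("HL",(617,117),(301,75)),("HR",(660,167),(352,81)),("SF",(467,274),(294,207)),
 ("h0L",(524,225),(295,172)),("h0R",(570,275),(344,179)),("dL",(200,175+10),(0,0))]:
    if n=="dL":continue
    P[n],e=tri(a,T(p),b,S(q)); print(n,P[n],round(e,4))
y=P["FL"]-P["FR"]; print(np.linalg.norm(y),np.degrees(np.arctan2(y[1],y[0])))
y2=P["RL"]-P["RR"]; print(np.linalg.norm(y2),np.degrees(np.arctan2(y2[1],y2[0])))
f=(P["FL"]+P["FR"]-P["RL"]-P["RR"])/2; print(f,np.linalg.norm(f),np.degrees(np.arctan2(f[1],f[0])), np.degrees(np.arctan2(f[2],np.hypot(*f[:2]))))
```

```text
FL [0.6584 0.0635 0.16  ] 0.0012
FR [ 0.4864 -0.0677  0.1577] 0.002
RR [0.3995 0.0472 0.1014] 0.0031
RL [0.5735 0.1752 0.0926] 0.0033
HL [ 0.6345 -0.0556  0.1741] 0.0021
HR [ 0.6085 -0.0769  0.1723] 0.0018
SF [0.5562 0.0219 0.1612] 0.0003
h0L [ 0.5859 -0.0073  0.1512] 0.0017
h0R [ 0.562  -0.0299  0.1461] 0.0053
0.21633980540650286 37.33607529021248
0.21622491705252891 36.332835728503774
[ 0.086  -0.1134  0.0619] 0.15512929538661693 -52.829177864920574 23.502389617129182
```

Run:
```python
from h import *
a=snapshot("top");b=snapshot("side")
crop(b,440,20,200,240,3,"pics/s1.png");crop(a,440,260,200,220,3,"pics/t1.png")
print(plane(a,(592,452),0),plane(a,(530,335),0),proj(a,[.144,-.556,.232]),proj(b,[.144,-.556,.232]))
```

```text
[ 0.03388785 -0.60684901  0.        ] [ 0.29583549 -0.48471396  0.        ] [637.72869655 421.19510114] [579.67314182 153.07950667]
```

View pics/s1.png

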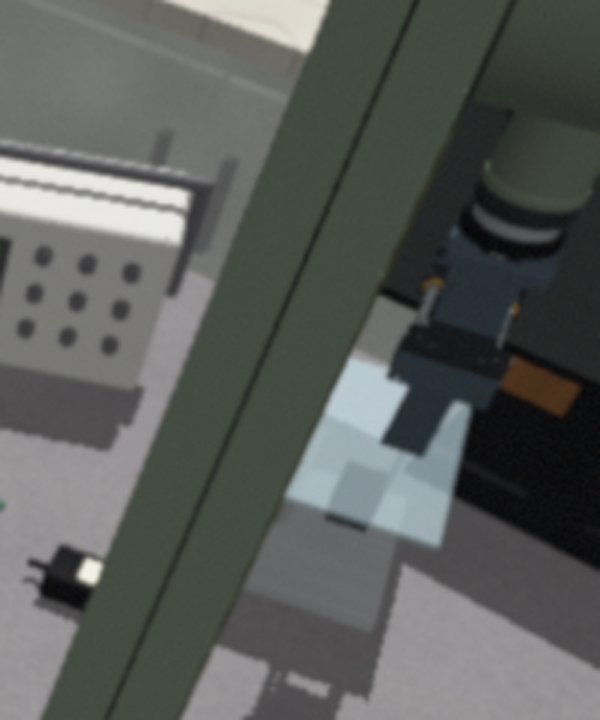

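View pics/t1.png

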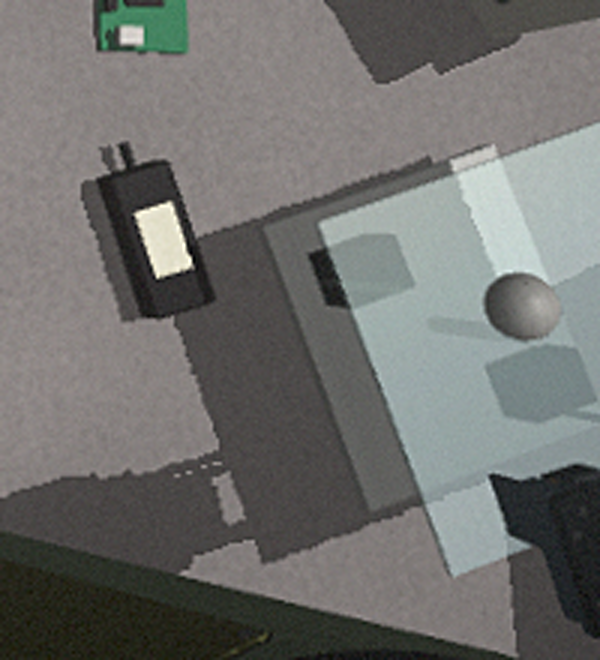

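Run:
```python
from h import *
a=snapshot("top");b=snapshot("side")
T=lambda p:np.array(p)/3+[440,260]-.4
S=lambda p:np.array(p)/3+[440,20]-.4
for p,q in [((452,577),(437,548)),((452,577),(470,400)),((370,515),(370,630))]: print(tri(a,T(p),b,S(q)))
for z in (.2,.3,.4): print(z,plane(a,T((452,577)),z),plane(a,T((320,222)),z))
```

```text
(array([ 0.0694525 , -0.52208597,  0.13296057]), np.float64(0.0004978863127488626))
(array([ 0.10373852, -0.4173165 ,  0.32727106]), np.float64(0.0368407547781854))
(array([ 0.08365077, -0.53936542,  0.00342933]), np.float64(0.00490912183348869))
0.2 [ 0.08690743 -0.48167082  0.2       ] [ 0.3007575  -0.41781328  0.2       ]
0.3 [ 0.11327011 -0.42110887  0.3       ] [ 0.30194671 -0.36476834  0.3       ]
0.4 [ 0.13963279 -0.36054691  0.4       ] [ 0.30313593 -0.31172341  0.4       ]
```

```bash
cat >> h.py <<'E'
# case frame model
HP=np.array([.4905,.106]); YAW=np.radians(-53.0)
f=np.array([np.cos(YAW),np.sin(YAW)]); yc=np.array([np.sin(YAW),-np.cos(YAW)])  # case +y
def pt(d,l,z): # d ahead of lid hinge, l along case +y
    return np.r_[HP+d*f+l*yc,z]
def Rdown(psi):
    c,s=np.cos(psi),np.sin(psi); return np.array([[c,s,0],[s,-c,0],[0,0,-1.]])
def go(target,psi=np.radians(37)):
    o=get_obs(); q=o["orientation"]; Rc=R.from_quat([q[1],q[2],q[3],q[0]]).as_matrix()
    sh=Rc.T@(np.asarray(target)-o["tcp_pos"])
    rv=np.degrees(R.from_matrix(Rc.T@Rdown(psi)).as_rotvec())
    return np.round(sh,4),np.round(rv,2)
def where():
    o=get_obs(); p=o["tcp_pos"]; r=p[:2]-HP
    print("t",round(o["t"],2),"tcp",p.round(4),"case d,l",(r@f).round(4),(r@yc).round(4),"F",o["force"].round(1),"w",round(o["width"],2))
E
python3 - <<'E'
from h import *
print(yc); where(); A=pt(.115,.045,.28); print(A,go(A)); print(np.linalg.norm(A[:2]-get_obs()["tcp_pos"][:2]))
E
```

```text
[-0.79863551 -0.60181502]
t 0.5 tcp [ 0.1444 -0.5566  0.2329] case d,l 0.3208 0.6752 F [ 0.5  0.4 -0.1] w 1.0
[ 0.52377013 -0.01292476  0.28      ] (array([ 0.5038, -0.4309, -0.0471]), array([  0.  ,   0.  , -22.46]))
0.662957007808135
```

Call:
step_arm(targets=[[[1,0,0,-0.05,0,0,0],[1,0,0,-0.1,0,0,0],[1,0.05,-0.043,-0.1,0,0,-4],[1,0.1,-0.086,-0.1,0,0,-8],[1,0.146,-0.125,-0.1,0,0,-12],[1,0.193,-0.165,-0.1,0,0,-16],[1,0.24,-0.205,-0.1,0,0,-20],[1,0.287,-0.245,-0.1,0,0,-22.5]]], force=20)

```text
t: 1.5
tcp_pos: [0.3601, -0.2476, 0.3333]
orientation: [0.001, 0.948, 0.318, 0.0]
force: [1.9, 0.1, 0.5]
width: 0.156
```

Run:
```python
from h import *
where(); A=pt(.115,.045,.22); print(go(A))
```

```text
t 1.5 tcp [ 0.3601 -0.2476  0.3333] case d,l 0.2039 0.3169 F [1.9 0.1 0.5] w 0.16
(array([ 0.272 , -0.0885,  0.1133]), array([ 0.07, -0.02,  0.11]))
```

Call:
step_arm(targets=[[[1,0.055,-0.018,0,0,0,0],[1,0.11,-0.036,0,0,0,0],[1,0.165,-0.053,0,0,0,0],[1,0.22,-0.071,0.03,0,0,0],[1,0.272,-0.0885,0.06,0,0,0],[1,0.272,-0.0885,0.113,0,0,0]]])

```text
t: 2.25
tcp_pos: [0.5263, -0.0119, 0.2201]
orientation: [0.001, 0.948, 0.32, 0.003]
force: [-0.2, -0.8, 0.6]
width: 0.003
```

Run:
```python
from h import *
where(); A=pt(.115,.045,.112); print(go(A))
a=snapshot("top"); crop(a,195,120,200,180,4,"pics/t2.png")
```

```text
t 2.25 tcp [ 0.5263 -0.0119  0.2201] case d,l 0.1157 0.0424 F [-0.2 -0.8  0.6] w 0.0
(array([-0.0031, -0.001 ,  0.1081]), array([ 0.18, -0.28,  0.29]))
```

View pics/t2.png

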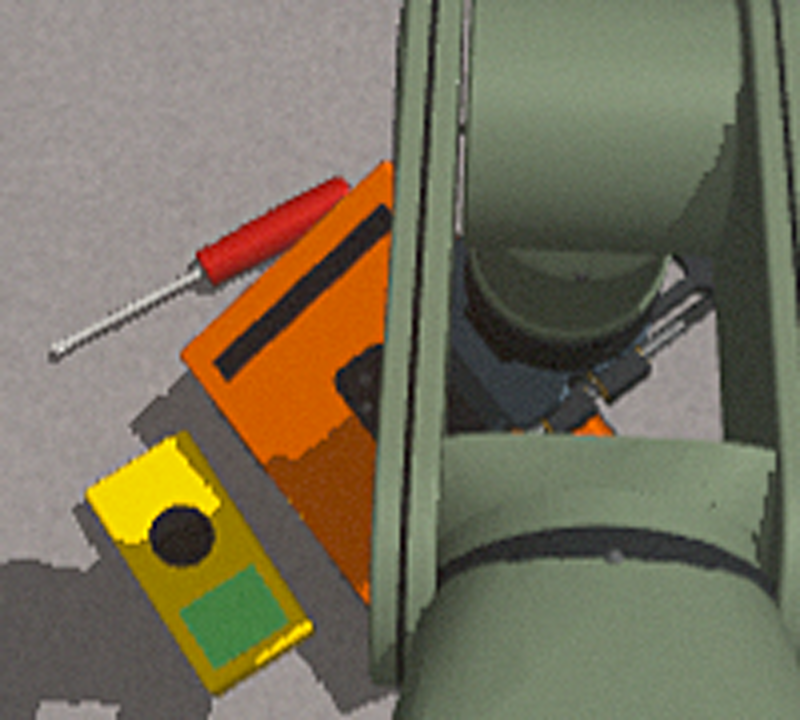

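The arm hides the lid from the top camera, so I'll press down in stages and watch the force.

Call:
step_arm(targets=[[[1,0,0,0.02,0,0,0],[1,0,0,0.04,0,0,0],[1,0,0,0.048,0,0,0],[1,0,0,0.056,0,0,0],[1,0,0,0.064,0,0,0],[1,0,0,0.072,0,0,0]]])

```text
t: 3.05
tcp_pos: [0.5235, -0.015, 0.148]
orientation: [0.0, 0.948, 0.318, 0.001]
force: [0.2, -0.4, 1.4]
width: 0.004
```

Run:
```python
from h import *
where()
```

```text
t 3.05 tcp [ 0.5235 -0.015   0.148 ] case d,l 0.1165 0.0464 F [ 0.2 -0.4  1.4] w 0.0
```

Call:
step_arm(targets=[[[1,0,0,0.008,0,0,0],[1,0,0,0.016,0,0,0],[1,0,0,0.022,0,0,0],[1,0,0,0.028,0,0,0]]])

```text
t: 3.55
tcp_pos: [0.5231, -0.0149, 0.1195]
orientation: [0.0, 0.948, 0.318, -0.0]
force: [0.5, -0.2, 1.9]
width: 0.007
```

Run:
```python
from h import *
where()
a=snapshot("side"); crop(a,220,130,180,150,4,"pics/s3.png")
```

```text
t 3.55 tcp [ 0.5231 -0.0149  0.1195] case d,l 0.1162 0.0467 F [ 0.5 -0.2  1.9] w 0.01
```

View pics/s3.png

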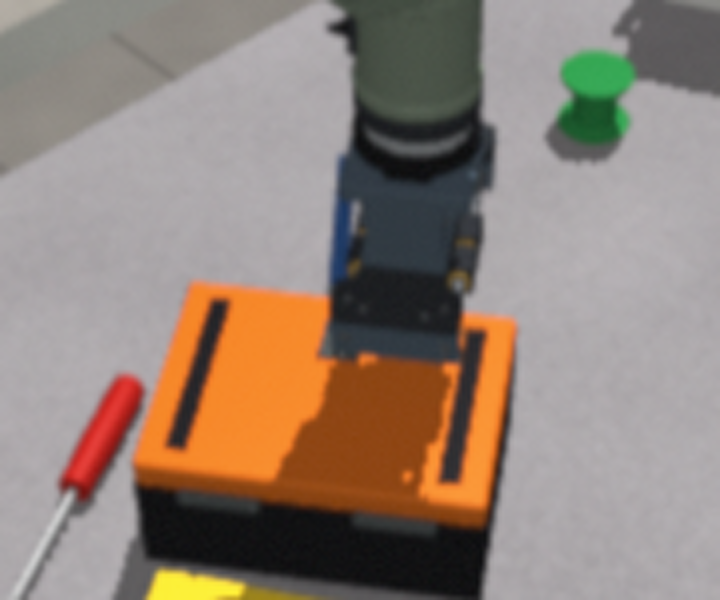

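The lid is following the fingertips down and looks nearly flat. I'll press on to its stop.

Call:
step_arm(targets=[[[1,0,0,0.003,0,0,0],[1,0,0,0.005,0,0,0],[1,0,0,0.006,0,0,0],[1,0,0,0.007,0,0,0]]])

```text
t: 4.1
tcp_pos: [0.523, -0.0149, 0.1161]
orientation: [0.0, 0.948, 0.318, 0.0]
force: [-8.0, -0.7, 27.7]
width: 0.004
```

Run:
```python
from h import *
where()
```

```text
t 4.1 tcp [ 0.523  -0.0149  0.1161] case d,l 0.1161 0.0468 F [-8.  -0.7 27.7] w 0.0
```

Call:
step_arm(targets=[[[1,0,0,0.001,0,0,0],[1,0,0,0.001,0,0,0],[1,0,0,-0.03,0,0,0],[1,0,0,-0.08,0,0,0],[1,0,0,-0.13,0,0,0],[1,0.06,0,-0.14,0,0,0],[1,0.12,0,-0.14,0,0,0],[1,0.18,0,-0.14,0,0,0]]])

```text
t: 5.1
tcp_pos: [0.668, 0.0948, 0.2532]
orientation: [0.0, 0.948, 0.318, 0.0]
force: [0.2, 0.1, 0.3]
width: 0.004
```

Run:
```python
from h import *
where()
for n,b in(("side",(220,130,180,150)),("top",(195,120,200,180))):
    s=snapshot(n); crop(s,*b,4,f"pics/{n}4.png")
```

```text
t 5.1 tcp [0.668  0.0948 0.2532] case d,l 0.1157 -0.135 F [0.2 0.1 0.3] w 0.0
```

View pics/side4.png

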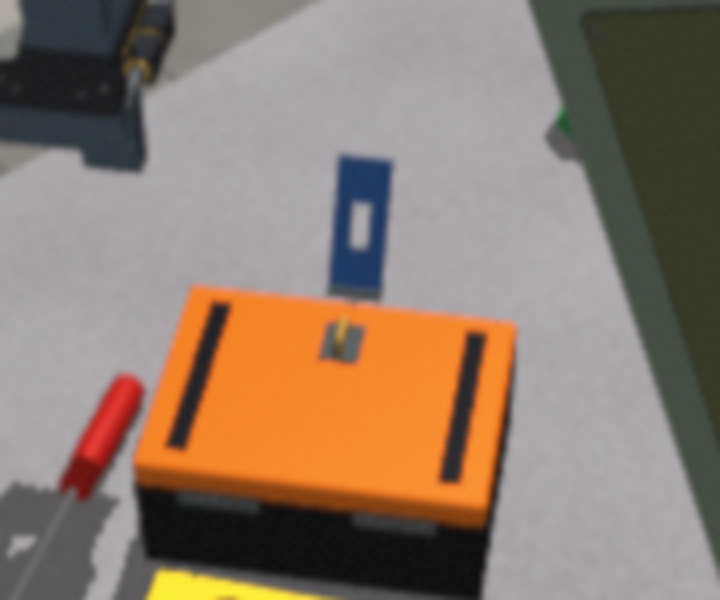

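View pics/top4.png

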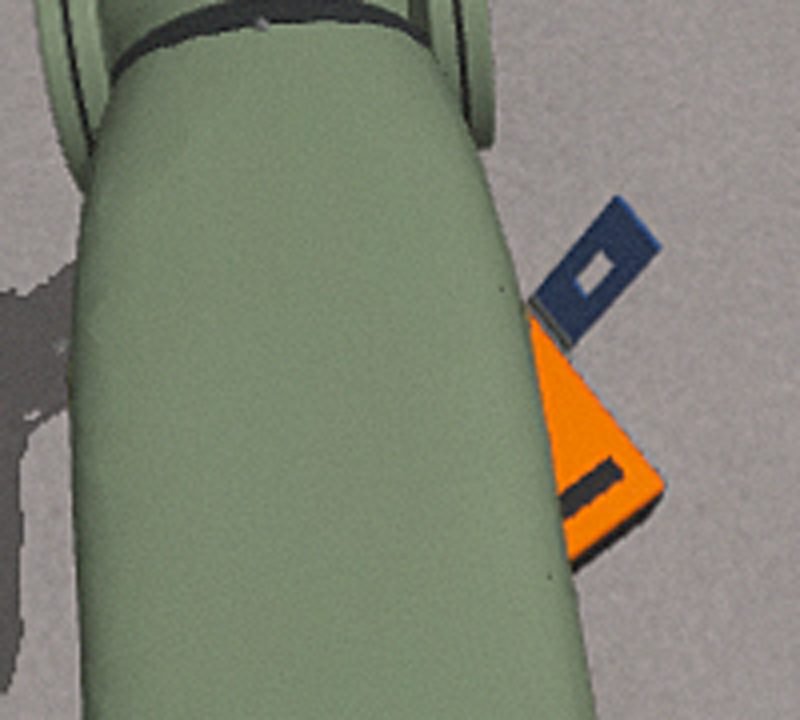

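In the side picture the lid lies flat, with its top corners at crop (192,287), (517,322), (490,508) and (136,467). I'll refine the case pose from these.

Run:
```python
from h import *
a=snapshot("side");t=snapshot("top")
S=lambda p:np.array(p)/4+[220,130]-.4
T=lambda p:np.array(p)/4+[195,120]-.4
C=[plane(a,S(p),.097) for p in [(192,287),(517,321),(490,510),(136,468)]]
for c in C: r=c[:2]-HP; print(c.round(4),(r@f).round(4),(r@yc).round(4))
print(np.linalg.norm(C[0]-C[1]),np.linalg.norm(C[2]-C[3]),np.linalg.norm(C[0]-C[3]),np.linalg.norm(C[1]-C[2]))
FR,e=tri(t,T((663,488)),a,S((517,321)));print("FR tri",FR,e)
for n,p,q in [("HL",(617,196),(341,155)),("HR",(660,247),(392,161)),("h0L",(530,300),(330,289)),("h0R",(573,348),(380,297))]:
    X,e=tri(t,T(p),a,S(q)); r=X[:2]-HP; print(n,X.round(4),round(e,4),(r@f).round(4),(r@yc).round(4))
s=plane(a,S((343,318)),.113); r=s[:2]-HP;print("staple top front",(r@f),(r@yc))
```

```text
[0.6711 0.0466 0.097 ] 0.1561 -0.1085
[ 0.499  -0.0864  0.097 ] 0.1588 0.109
[0.4005 0.0404 0.097 ] -0.0018 0.1114
[0.5732 0.1721 0.097 ] -0.003 -0.1059
0.21760684203797315 0.2172437667708953 0.1591152009348911 0.16058885164205092
FR tri [ 0.49791238 -0.08382384  0.09983777] 0.0018266566310371365
HL [ 0.635  -0.0557  0.1738] 0.0026 0.2161 -0.0181
HR [ 0.6085 -0.0769  0.1723] 0.0018 0.2171 0.0158
h0L [ 0.602  -0.0137  0.1033] 0.0016 0.1627 -0.017
h0R [ 0.5771 -0.0366  0.0976] 0.0001 0.166 0.0167
staple top front 0.12788046110270518 -0.000977762800975739
```

Refined: the lid is flat, the hasp end is about 216 mm ahead of the lid hinge at z = 0.173, and lateral error is about 1 mm. Next I'll move in front of the hasp.

Call:
step_arm(targets=[[[1,0,0.05,0,0,0,0],[1,-0.03,0.1,0,0,0,0],[1,-0.08,0.13,0,0,0,0],[1,-0.12,0.145,0,0,0,0],[1,-0.134,0.145,0.02,0,0,0],[1,-0.134,0.145,0.06,0,0,0],[1,-0.134,0.145,0.088,0,0,0]]])

```text
t: 6.18
tcp_pos: [0.6447, -0.1039, 0.1643]
orientation: [-0.0, 0.949, 0.317, -0.001]
force: [0.5, 0.0, 0.6]
width: 0.006
```

Run:
```python
from h import *
where()
s=snapshot("side"); crop(s,220,110,180,150,4,"pics/side5.png")
```

```text
t 6.17 tcp [ 0.6447 -0.1039  0.1643] case d,l 0.2605 0.0032 F [0.5 0.  0.6] w 0.01
```

View pics/side5.png

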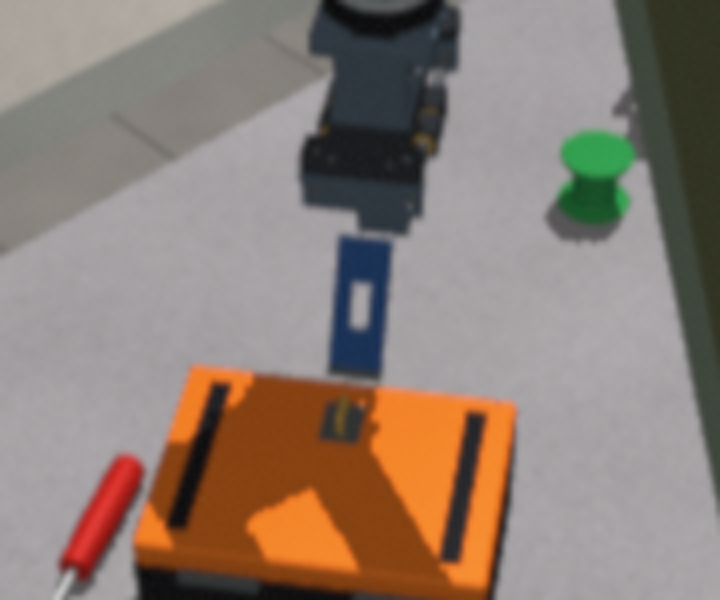

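Call:
step_arm(targets=[[[1,0.005,-0.015,0,0,0,0],[1,0.005,-0.03,0,0,0,0],[1,0.005,-0.04,0,0,0,0],[1,0.005,-0.05,0,0,0,0],[1,0.005,-0.06,0,0,0,0],[1,0.005,-0.07,0,0,0,0],[1,0.005,-0.08,0,0,0,0]]])

```text
t: 7.1
tcp_pos: [0.6024, -0.0354, 0.1647]
orientation: [-0.0, 0.948, 0.318, -0.0]
force: [1.0, 0.2, 0.2]
width: 0.006
```

Run:
```python
from h import *
where()
s=snapshot("side"); crop(s,220,110,180,150,4,"pics/side6.png")
```

```text
t 7.1 tcp [ 0.6024 -0.0354  0.1647] case d,l 0.1803 -0.0043 F [1.  0.2 0.2] w 0.01
```

View pics/side6.png

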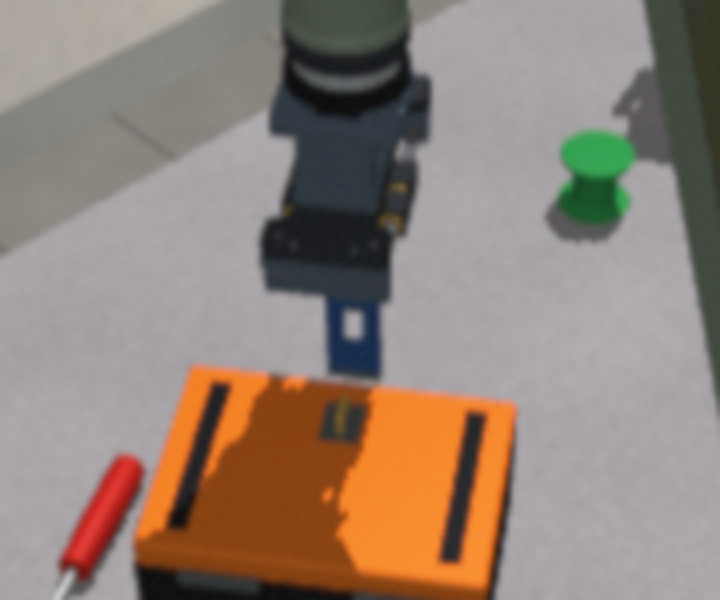

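The hasp is close to upright. I'll keep sweeping it inward.

Call:
step_arm(targets=[[[1,0,0,-0.008,0,0,0],[1,0,-0.01,-0.008,0,0,0],[1,0,-0.02,-0.008,0,0,0],[1,0,-0.03,-0.008,0,0,0],[1,0,-0.04,-0.008,0,0,0],[1,0,-0.045,-0.008,0,0,0]]])

```text
t: 7.9
tcp_pos: [0.5753, 0.0006, 0.1729]
orientation: [0.0, 0.948, 0.318, -0.0]
force: [-0.2, -0.8, -0.4]
width: 0.007
```

Run:
```python
from h import *
where()
s=snapshot("side"); crop(s,220,110,180,150,4,"pics/side7.png")
```

```text
t 7.9 tcp [0.5753 0.0006 0.1729] case d,l 0.1352 -0.0043 F [-0.2 -0.8 -0.4] w 0.01
```

View pics/side7.png

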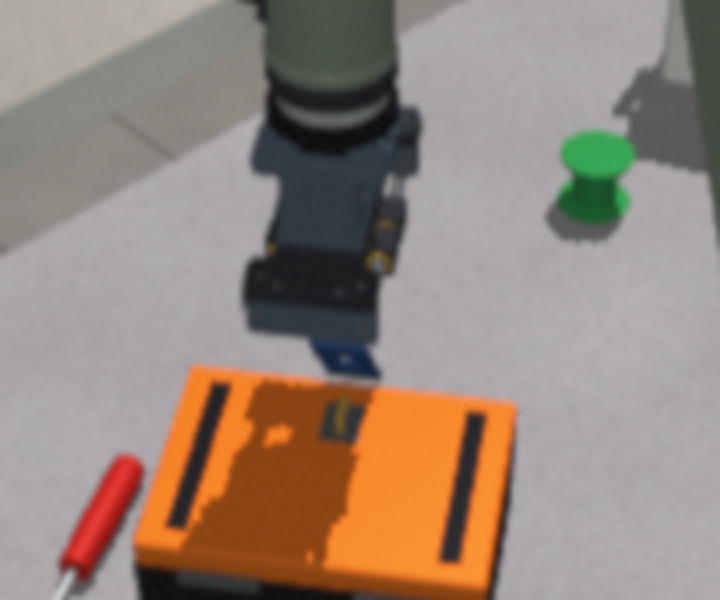

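The hasp has passed upright, at roughly 50°. Now I'll lift over its end, move inward and push down.

Call:
step_arm(targets=[[[1,0,0,-0.025,0,0,0],[1,0.002,-0.026,-0.025,0,0,0],[1,0.002,-0.026,-0.01,0,0,0],[1,0.002,-0.026,0.002,0,0,0],[1,0.002,-0.026,0.013,0,0,0],[1,0.002,-0.026,0.023,0,0,0],[1,0.002,-0.026,0.032,0,0,0]]])

```text
t: 8.82
tcp_pos: [0.5618, 0.0213, 0.1397]
orientation: [0.0, 0.948, 0.317, -0.001]
force: [-0.7, 0.8, 0.6]
width: 0.008
```

Run:
```python
from h import *
where()
s=snapshot("side"); crop(s,220,110,180,150,4,"pics/side8.png")
```

```text
t 8.82 tcp [0.5618 0.0213 0.1397] case d,l 0.1105 -0.006 F [-0.7  0.8  0.6] w 0.01
```

View pics/side8.png

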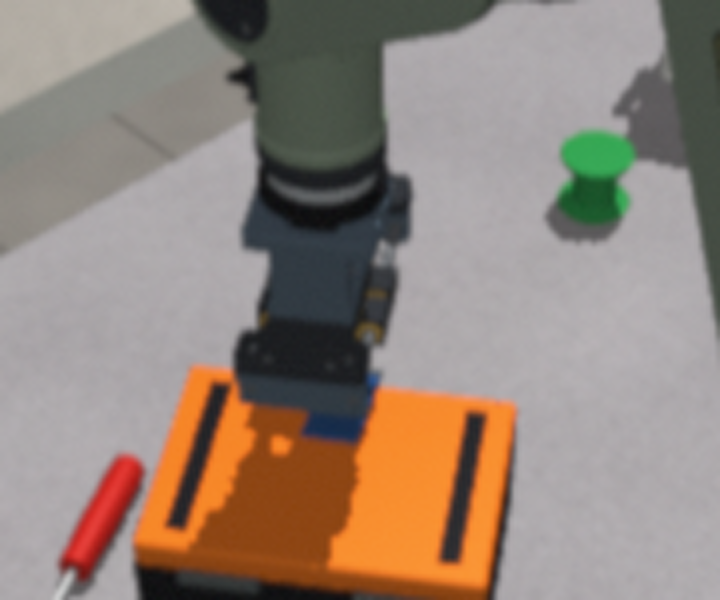

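The hasp is low over the staple and its pad shows at crop (335,428). I'll lift, shift onto the pad clear of the staple, and press.

Call:
step_arm(targets=[[[1,0,0,-0.015,0,0,0],[1,-0.004,-0.023,-0.015,0,0,0],[1,-0.004,-0.023,0.0,0,0,0],[1,-0.004,-0.023,0.008,0,0,0],[1,-0.004,-0.023,0.014,0,0,0],[1,-0.004,-0.023,0.018,0,0,0],[1,-0.004,-0.023,0.02,0,0,0]]])

```text
t: 9.75
tcp_pos: [0.5448, 0.0377, 0.1206]
orientation: [0.0, 0.948, 0.318, -0.0]
force: [0.1, 0.0, 0.1]
width: 0.004
```

Run:
```python
from h import *
where()
```

```text
t 9.75 tcp [0.5448 0.0377 0.1206] case d,l 0.0872 -0.0023 F [0.1 0.  0.1] w 0.0
```

Call:
step_arm(targets=[[[1,0,0,0.001,0,0,0],[1,0,0,0.002,0,0,0],[1,0,0,0.002,0,0,0]]])

```text
t: 10.12
tcp_pos: [0.5448, 0.0377, 0.1201]
orientation: [0.0, 0.948, 0.318, 0.0]
force: [-2.7, -0.8, 5.6]
width: 0.007
```

Run:
```python
from h import *
where()
```

```text
t 10.12 tcp [0.5448 0.0377 0.1201] case d,l 0.0872 -0.0023 F [-2.7 -0.8  5.6] w 0.01
```

Contact came at tip z = 0.101, which is the expected top of the flat hasp. I'll press firmer, then retreat.

Call:
step_arm(targets=[[[1,0,0,0.001,0,0,0],[1,0,0,0.002,0,0,0],[1,0,0,0.002,0,0,0]]])

```text
t: 10.5
tcp_pos: [0.5449, 0.0378, 0.1198]
orientation: [0.0, 0.948, 0.318, 0.001]
force: [-4.8, -0.7, 16.6]
width: 0.006
```

Call:
step_arm(targets=[[[1,0,0,-0.01,0,0,0],[1,0,0,-0.05,0,0,0],[1,0,0,-0.11,0,0,0],[1,-0.06,0,-0.15,0,0,0],[1,-0.12,0,-0.15,0,0,0],[1,-0.18,0.03,-0.15,0,0,0],[1,-0.23,0.06,-0.15,0,0,0],[1,-0.26,0.1,-0.15,0,0,0]]])

```text
t: 11.5
tcp_pos: [0.3959, -0.2, 0.2677]
orientation: [0.001, 0.948, 0.317, 0.001]
force: [0.8, 0.4, 0.6]
width: 0.005
```

Run:
```python
from h import *
where()
for n,b in(("side",(220,150,180,150)),("top",(195,120,200,180))):
    s=snapshot(n); crop(s,*b,4,f"pics/{n}9.png")
```

```text
t 11.5 tcp [ 0.3959 -0.2     0.2677] case d,l 0.1875 0.2597 F [0.8 0.4 0.6] w 0.0
```

View pics/side9.png

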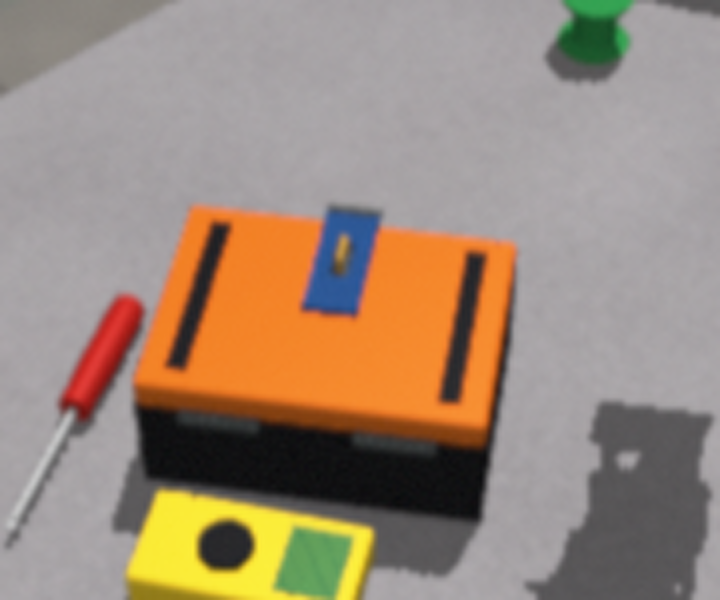

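View pics/top9.png

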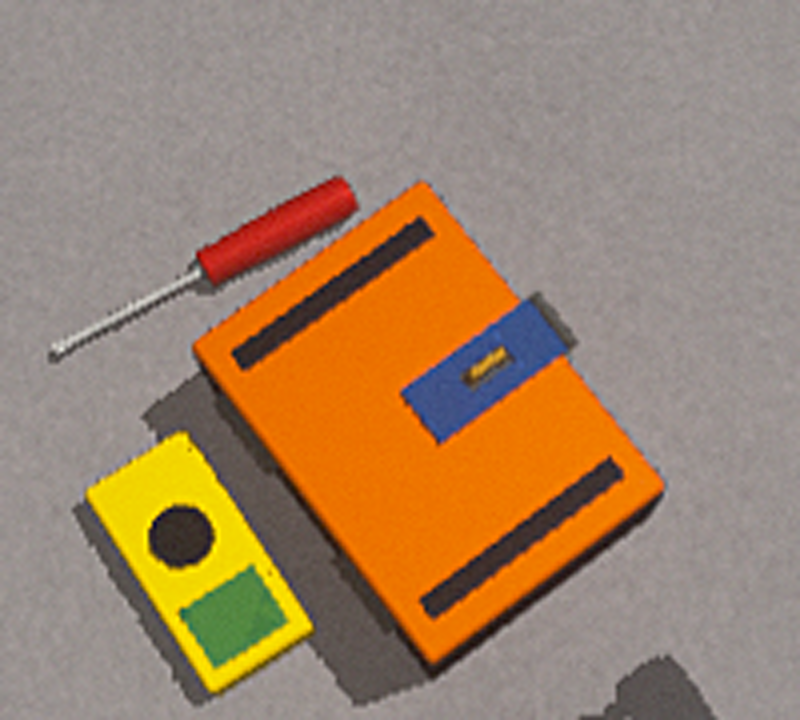

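The hasp lies on the lid with the staple through its slot, and the screwdriver and multimeter are unmoved. One numeric check before handing in.

Run:
```python
from h import *
a=snapshot("side");t=snapshot("top")
S=lambda p:np.array(p)/4+[220,150]-.4
T=lambda p:np.array(p)/4+[195,120]-.4
for n,p,q in [("endL",(402,393),(304,309)),("endR",(440,444),(356,315)),("FL",(424,181),(192,207)),("FR",(664,488),(517,242)),("RR",(434,663),(490,430)),("RL",(194,347),(136,388))]:
    X,e=tri(t,T(p),a,S(q)); print(n,X.round(4),round(e,4))
where(); close_job()
```

```text
endL [0.5511 0.0559 0.0981] 0.0023
endR [0.5232 0.0359 0.099 ] 0.0007
FL [0.6749 0.0443 0.0928] 0.0005
FR [ 0.4983 -0.0845  0.0981] 0.0016
RR [0.4047 0.0386 0.0923] 0.004
RL [0.5793 0.1698 0.0906] 0.0028
t 11.7 tcp [ 0.3973 -0.1991  0.2669] case d,l 0.1875 0.258 F [-0.4  0.1 -0.1] w 0.0
the job is handed in; nothing more can be done
```

I shut the orange lid first, then swung the blue hasp over the brass staple and pressed it flat. The job was handed in at 11.7 s with the arm clear of everything.

- **Lid:** I pushed it down with the closed fingertips from about 23° open. It stopped with the fingertips at z = 97 mm, the height of a shut lid, under about 28 N. I then pressed 1 mm further without reading the force at that point.
- **Hasp:** I swept it past upright, lowered it over the staple, and pressed its pad until the fingertips stopped at z = 101 mm, the height of a flat hasp, under about 17 N.
- **Last pictures:** the staple stands through the slot. Triangulation puts the hasp's free end at z = 98–99 mm, against 99 mm when flat.
- **Where checks disagree:** the four lid corners triangulated to z = 91–98 mm against the true 97 mm. The low ones are at the rear and front left. I put this down to hand-picked corners and the 2 mm calibration, because the fingertip contact heights agree with a shut lid.
- **Other things on the bench:** the screwdriver and multimeter show no movement in the pictures. I did not measure the other loose items again, but the arm passed well above them.

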